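# Back off the left-hand clutch hub nut

### The arm

A 6-joint arm with a two-finger parallel gripper is mounted at the origin on the work surface. World frame = base frame: x ahead of the robot, y to its left, z up, the work surface at z = 0. Lengths are in mm, angles in rad, forces in N, time in s.
With the tool pointing down it reaches from about 275 to 725 mm from the base axis. Payload 15.9 kg.
Tool frame: the origin (TCP) lies midway between the tips of the shut fingers; the grasp point (between the pads) lies r.tcp_to_grasp behind it (r.tcp_to_grasp is the distance from the TCP to the grasp point, in mm); z points along the fingers, y is the line along which they close (so a half turn about z gives the same grasp; the last joint's range is limited). The gripper opens to 85 mm and grips with 20 to 120 N. Pads are 22 mm wide; open, the fingers measure 114 mm over their backs; the gripper's body (76 mm by 85 mm) begins 54 mm behind the grasp point. The pads swing forward as they close: fully open they stand 13 mm farther back than shut.
Start: joints at [1.333, 0.213, -0.034, 1.323, 0, 1.571], TCP at [117.777, 485.916, 231.306] pointing down, gripper open.
Joint ranges: [-2.98, 2.98], [-0.74, 1.72], [-1.14, 1.35], [-2.1, 2.04], [-1.57, 1.44], [-3.14, 3.14]. Speed limits (rad/s): [1.89, 1.89, 2.39, 2.57, 3.14, 3.14].

### API

Orientations are given as a unit quaternion [x, y, z, w].
In Python, from station import r gives the robot as it stands.
- The arm moves only by the tool move_arm, never from a script. Its arguments are lists of equal length, an entry for each row: "xyz": the shift along the tool's x, y, z in m, a list of three; "delta_rot": the turn, a rotation vector about the tool's x, y, z in units of 5 degrees (1.0 is 5 degrees), a list of three; "hand": the opening, from -1 (shut) to 1 (fully open), so that 0 is half open. A call has 1 to 10 rows; each row shifts and turns the commanded pose from where the row before left it, along the tool's axes as they then stand; what a row does not reach is not made up. A row lasts 1/8 s, in which the tool goes at most 62.5 mm and 10.7 degrees, less where a joint would pass 70% of its speed; a pose out of reach is approached as far as the arm can. A call is refused whole if a number of a shift passes 0.0625 or a number of a turn 1, either way. A call with a gripper value outside its range is refused whole. The fingers move at their own pace and stop on an object; "grip_force" is the grip in N (left out, the last holds). Time passes only in rows, so rows that do not move let the fingers close. It gives the time, the measured TCP pose, the force, the opening and the grip force at its end, in the units of the state.
- r.get_obs(): the state, without advancing time (a new reading comes with each control period).
- r.read_camera(name): name is "scene" or "top"; returns (picture, depth): 420x560x3 uint8, red, green, blue; 420x560 float32, mm along the optical axis (not along the pixel's ray), 0 where there is no reading.
- r.get_calibration(name): a dict with "K" (3x3 intrinsics, pixels), "view" (4x4, takes a point from world to camera coordinates). Camera axes: x right, y up, looking along -z (the intrinsics and any distortion apply to the point x, -y, -z); pixel columns grow to the right and rows downward; lengths in mm; the calibration is good to about 2 mm. A picture is of the moment at which its call begins. get_calibration takes no time and is no camera call.
- r.hand_in(): hands the job in; it is judged then, once.
The state is a dict: "time": time; "joint_pos": joint angles; "joint_vel": joint speeds; "effort": joint torques, N m; "position": TCP position; "tool_rot": TCP orientation; "force": force on the tool from outside, world axes, zero at the start; "moment": the same for the moment, N m; "opening": opening from 0.0 (shut) to 1.0 (fully open); "finger_force": force on a finger pad.
Only numpy, scipy, OpenCV 4.12 (cv2) and the standard library are available. Lean on these libraries where they do the work, as an engineer would, in place of code of your own. Each camera call takes 0.05 s, during which the arm holds its last target. There are 200 camera calls.

### The job

Two gearbox shafts stand in holding blocks on the bench, each with a big hexagon nut on top; the one with notches engraved across its six corners has a left-hand thread and has already been cracked loose. Grip that nut and unscrew it by turning it clockwise (seen from above) until the engraved line on its top face points along the engraved line on the clutch hub beneath it, then let go. Do not tighten it home (that is anticlockwise), and leave the plain nut, which has no notches, as it is.

Things in the scene. Friction and masses are not known exactly. Their poses are not given: they have to be found in the camera images.
- lh_nut (a joint): Angle of the notched (left-hand) nut, rad, growing CLOCKWISE seen from above (unscrewing). 0 = fully tight (hard stop), 1.50 = its line points exactly along the hub's line, 2.4 = far end. It starts at 0.25 to 0.55, so 0.95 to 1.25 rad (55 to 72 degrees) are needed: one grasp. Light even friction of 0.12 N m; it stays where it is left and is modelled without rise.
- lh_nut_grip (a point): On the axis of the steel nut with six black corner notches 5 mm wide, 80 mm above the bench: the height to grip. Hexagon 50 mm across flats, 58 across corners, from 62 to 92 mm above the bench. z up; x turns with the nut, along the black line (16 x 5 mm) on its top, square to a flat; flat pairs face x and x turned by 60 and 120 degrees. The shaft end, 14 mm thick, rises to 95 mm.
- lh_shaft_line (a point): Middle of the black engraved line (22 x 5 mm, radial) on the toothed hub under the notched nut, 42 mm from the nut's axis, 50 mm above the bench. x points outward along it, z up. The hub (125 mm across, top at 50 mm, with a collar 38 mm across up to the nut at 62 mm) and its 100 mm square block are fixed.
- rh_nut_line (a point): Point on the engraved line on top of the other, plain nut (no notches; right-hand thread; otherwise the same nut, hub, line and block), 20 mm from that nut's axis, 92 mm above the bench. x points outward along its line. Leave it alone. The shafts stand at least 240 mm apart, either one on the left.
Things that resemble listed ones, but are neither listed nor needed, are in the scene too. What is shaped like the part that bears lh_nut but orange, pink or yellow is not meant.

How it is judged (in metres and radians):
At the end, for the whole second after the job is handed in: The notched nut has been turned clockwise so that its line points along the hub's line, within 11 degrees (0.2 rad) either way (joint between 1.30 and 1.70), and is at rest (value of joint lh_nut between 1.3 and 1.7 rad and velocity of joint lh_nut between -0.05 and 0.05 rad/s); the robot touches nothing.
It fails at once if the notched nut is tightened against its stop (value of joint lh_nut below 0.04 rad).
It fails at once if the plain nut is turned by more than about 15 degrees (its line's point moves over 5 mm) (distance of rh_nut_line from where it was at the start of the episode above 0.005 m).
It also fails if it takes over 32 s, if anything falls off the work surface, if the arm or the gripper's body presses on something with over 40 N, if the wrist force passes 120 N, or if a joint passes its speed limit or range.

## Working session

There is one attempt and no reset: what is moved stays moved. The work goes in short steps, Python scripts to look and compute and a tool call to move; the robot and the scene stay as the last step left them, time stands still between calls to the robot, and variables do not carry over. Pictures are saved under pics/ and viewed, at most 10 in all, crops included, and the job is handed in when it is done.

Besides the shell and the picture viewer there is one more tool, called as name(argument=value, ...) on one line, values as JSON. move_arm: Moves the arm, as the interface text tells. Its arguments: {"type":"object","properties":{"xyz":{"type":"array"},"delta_rot":{"type":"array"},"hand":{"type":"array"},"grip_force":{"type":"number"}},"required":["xyz","delta_rot","hand"]}

```bash
mkdir -p pics
python3 - <<'E'
from station import r
import cv2,numpy as np
for n in("top","scene"):
    p,d=r.read_camera(n); cv2.imwrite(f"pics/{n}0.png",p[:,:,::-1]); np.save(f"{n}0.npy",d)
    c=r.get_calibration(n); print(n,np.array(c["K"]).round(1).tolist(),np.array(c["view"]).round(3).tolist(),[k for k in c])
o=r.get_obs();print(o["time"],o["position"],o["tool_rot"],o["opening"],r.tcp_to_grasp)
E
```

```text
top [[445.3, 0.0, 287.2], [0.0, 445.3, 206.1], [0.0, 0.0, 1.0]] [[0.107, -0.994, 0.004, -88.286], [0.973, 0.105, 0.206, -562.447], [-0.205, -0.018, 0.979, -853.37], [0.0, 0.0, 0.0, 1.0]] ['K', 'view']
scene [[444.9, 0.0, 288.2], [0.0, 444.9, 206.7], [0.0, 0.0, 1.0]] [[-0.835, 0.551, -0.017, 478.36], [-0.426, -0.626, 0.653, 158.684], [0.349, 0.552, 0.757, -1220.431], [0.0, 0.0, 0.0, 1.0]] ['K', 'view']
0.1 [117.70124218 485.63689756 230.85240419] [ 1.18627848e-01  9.92938654e-01 -5.06266671e-04 -7.67030520e-05] 0.9982396536461513 18.700000000000003
```

View pics/top0.png

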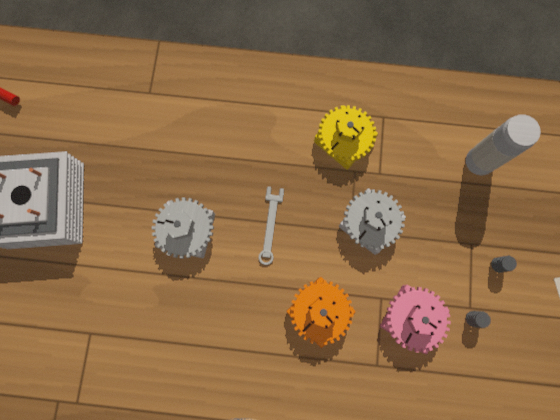

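View pics/scene0.png

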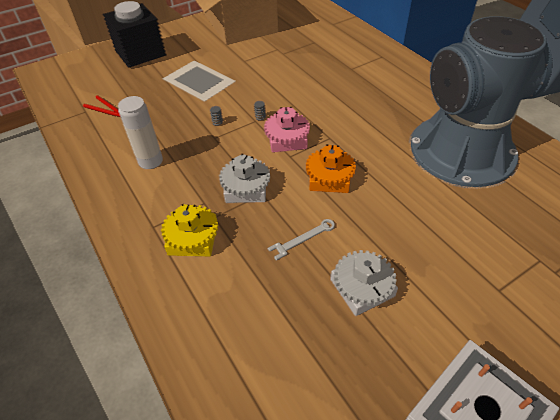

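The top view shows the notched steel nut at about (373,217) and the plain one at about (180,225). I'll rectify the notched one at nut and hub heights.

```bash
cat > h.py <<'E'
import numpy as np,cv2
from station import r
def P(n):
    c=r.get_calibration(n); return np.array(c["K"])@np.diag([1,-1,-1])@np.array(c["view"])[:3]
def px2w(n,u,v,z):
    M=P(n); H=np.c_[M[:,0],M[:,1],M[:,2]*z+M[:,3]]; q=np.linalg.solve(H,[u,v,1]); return q[:2]/q[2]
def rect(img,n,c,z,S=3,W=65):   # +x up, +y left, centre c
    M=P(n); H=np.c_[M[:,0],M[:,1],M[:,2]*z+M[:,3]]
    A=np.array([[0,-1/S,c[0]+W],[-1/S,0,c[1]+W],[0,0,1]])
    return cv2.warpPerspective(img,H@A,(2*W*S,2*W*S),flags=cv2.INTER_CUBIC|cv2.WARP_INVERSE_MAP)
E
python3 - <<'E'
from h import *
c=px2w("top",379,215,95); print(c, px2w("scene",246,159,95), px2w("top",177,224,95))
for z in(92,50):
    a=[rect(cv2.imread(f"pics/{n}0.png"),n,c,z) for n in("top","scene")]
    im=np.hstack(a)
    for k in(0,390): cv2.drawMarker(im,(195+k,195),(0,0,255),0,10,1)
    cv2.imwrite(f"pics/r{z}.png",im)
E
```

```text
[ 562.59975861 -208.78608177] [ 555.23475799 -208.64954345] [502.51075401 181.27633421]
```

View pics/r92.png

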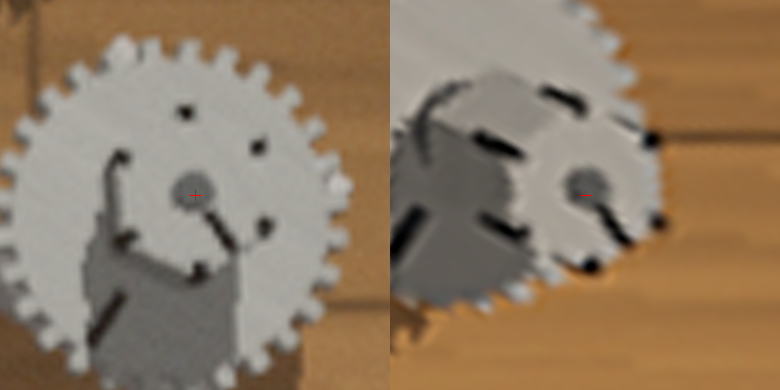

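View pics/r50.png

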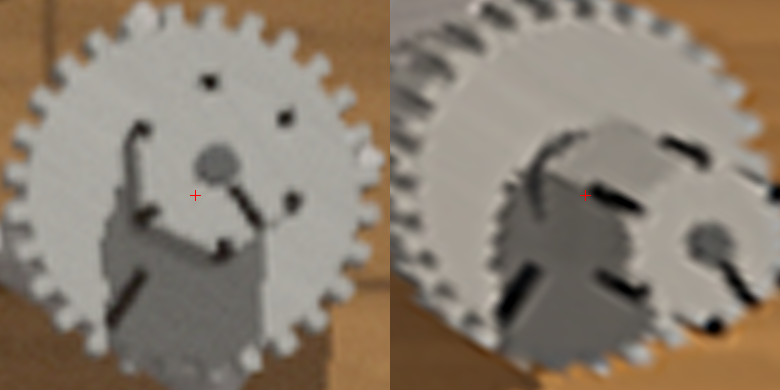

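Notched nut axis is about (564.5,-209). Its line points at about -144.5° and the hub line at about 148.3°, so it needs about 67° clockwise. I'll grip with the tool y axis at 35.5°.

move_arm(xyz=[[-0.03,-0.0285,0],[-0.03,-0.0285,0],[-0.03,-0.0285,0],[-0.03,-0.0285,0],[-0.03,-0.0285,0],[-0.03,-0.0285,0],[-0.03,-0.0285,0],[-0.03,-0.0285,0],[-0.03,-0.0285,0],[-0.03,-0.0285,0]], delta_rot=[[0,0,0],[0,0,0],[0,0,0],[0,0,0],[0,0,0],[0,0,0],[0,0,0],[0,0,0],[0,0,0],[0,0,0]], hand=[1,1,1,1,1,1,1,1,1,1])

```text
time: 1.35
position: [342.6, 137.0, 231.2]
tool_rot: [0.119, 0.993, -0.0, -0.0]
force: [1.1, 1.2, 0.1]
opening: 1.001
finger_force: 0.0
```

move_arm(xyz=[[-0.03,-0.0285,0],[-0.03,-0.0285,0],[-0.03,-0.0285,0],[-0.03,-0.0285,0],[-0.03,-0.0285,0],[-0.03,-0.0285,0],[-0.03,-0.0285,0],[-0.03,-0.0285,0],[-0.03,-0.0285,0],[-0.027,-0.0285,0]], delta_rot=[[0,0,0],[0,0,0],[0,0,0],[0,0,0],[0,0,0],[0,0,0],[0,0,0],[0,0,0],[0,0,0],[0,0,0]], hand=[1,1,1,1,1,1,1,1,1,1])

```text
time: 2.6
position: [564.2, -209.9, 230.9]
tool_rot: [0.119, 0.993, 0.0, -0.0]
force: [0.5, 0.3, 0.0]
opening: 1.002
finger_force: 0.0
```

move_arm(xyz=[[0,0,0],[0,0,0],[0,0,0],[0,0,0],[0,0,0],[0,0,0],[0,0,0],[0,0,0],[0,0,0],[0,0,0]], delta_rot=[[0,0,0.9],[0,0,0.9],[0,0,0.9],[0,0,0.9],[0,0,0.9],[0,0,0.9],[0,0,0.9],[0,0,0.9],[0,0,0.9],[0,0,0]], hand=[1,1,1,1,1,1,1,1,1,1])

```text
time: 3.85
position: [563.6, -208.6, 231.0]
tool_rot: [0.455, 0.891, -0.0, -0.0]
force: [-0.5, -0.5, -0.2]
opening: 1.002
finger_force: 0.0
```

```bash
cat >> h.py <<'E'
def state(t=(564.5,-208.9,61.3)):
    from scipy.spatial.transform import Rotation as R
    o=r.get_obs(); m=R.from_quat(o["tool_rot"]).as_matrix()
    print("t",o["time"],"p",np.round(o["position"],1),"yang",np.degrees(np.arctan2(m[1,1],m[0,1])).round(2),"z",m[:,2].round(4),
     "F",np.round(o["force"],1),"M",np.round(o["moment"],2),"op",round(o["opening"],3),"ff",o["finger_force"],"j",np.round(o["joint_pos"],2))
    print("tool-frame shift to target",(m.T@(np.array(t)-o["position"])).round(1))
E
python3 - <<'E'
from h import *
state()
E
```

```text
t 3.85 p [ 563.6 -208.6  231. ] yang 35.9 z [-6.e-04  2.e-04 -1.e+00] F [-0.5 -0.5 -0.2] M [-0.02  0.04  0.06] op 1.002 ff 0.0 j [-0.35  0.43  0.27  1.41 -0.    0.59]
tool-frame shift to target [ -0.9   0.7 169.7]
```

move_arm(xyz=[[-0.0009,0.0007,0.025],[0,0,0.025],[0,0,0.025],[0,0,0.02],[0,0,0.02],[0,0,0.015],[0,0,0.015],[0,0,0.012],[0,0,0.012],[0,0,0]], delta_rot=[[0,0,0.08],[0,0,0],[0,0,0],[0,0,0],[0,0,0],[0,0,0],[0,0,0],[0,0,0],[0,0,0],[0,0,0]], hand=[1,1,1,1,1,1,1,1,1,1])

```text
time: 5.1
position: [564.3, -208.8, 61.4]
tool_rot: [0.458, 0.889, -0.0, -0.001]
force: [-0.1, -0.1, 0.5]
opening: 0.999
finger_force: 0.0
```

Run:
```python
from h import *
state()
p,_=r.read_camera("top");q,_=r.read_camera("scene")
cv2.imwrite("pics/n1.png",np.hstack([cv2.resize(p[130:290,300:440,::-1],None,fx=2.7,fy=2.7),cv2.resize(q[80:240,180:320,::-1],None,fx=2.7,fy=2.7)]))
```

```text
t 5.1 p [ 564.3 -208.8   61.4] yang 35.48 z [-1.3e-03  5.0e-04 -1.0e+00] F [-0.1 -0.1  0.5] M [-0.01  0.03 -0.03] op 0.999 ff 0.0 j [-0.35  0.5  -0.06  1.01 -0.    0.6 ]
tool-frame shift to target [-0.2  0.1  0.1]
```

View pics/n1.png

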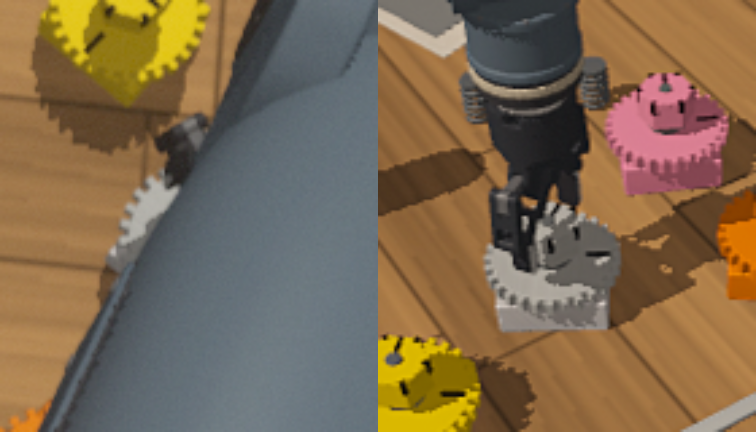

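The fingers straddle the nut with clear space on both sides and nothing touching. Closing now.

move_arm(xyz=[[0,0,0],[0,0,0],[0,0,0],[0,0,0],[0,0,0],[0,0,0],[0,0,0],[0,0,0]], delta_rot=[[0,0,0],[0,0,0],[0,0,0],[0,0,0],[0,0,0],[0,0,0],[0,0,0],[0,0,0]], hand=[0.4,0.3,0.1,-0.2,-1,-1,-1,-1], grip_force=50)

```text
time: 6.2
position: [564.5, -209.5, 62.9]
tool_rot: [0.458, 0.889, -0.0, 0.0]
force: [-5.2, -1.7, 7.4]
opening: 0.582
finger_force: 52.3
```

Run:
```python
from h import *
state()
```

```text
t 6.2 p [ 564.5 -209.5   62.9] yang 35.45 z [-1.e-04 -9.e-04 -1.e+00] F [-5.2 -1.7  7.4] M [-0.38  1.03 -0.01] op 0.582 ff 52.28441298007965 j [-0.35  0.5  -0.06  1.01 -0.    0.6 ]
tool-frame shift to target [0.5 0.3 1.6]
```

move_arm(xyz=[[0,0,0],[0,0,0],[0,0,0],[0,0,0],[0,0,0],[0,0,0],[0,0,0],[0,0,0],[0,0,0],[0,0,0]], delta_rot=[[0,0,0.3],[0,0,0.6],[0,0,0.8],[0,0,0.8],[0,0,0.8],[0,0,0.8],[0,0,0.8],[0,0,0.8],[0,0,0.8],[0,0,0.5]], hand=[-1,-1,-1,-1,-1,-1,-1,-1,-1,-1])

```text
time: 7.45
position: [564.1, -209.6, 62.9]
tool_rot: [0.705, 0.709, -0.001, 0.0]
force: [-8.3, -4.1, 9.3]
opening: 0.574
finger_force: 52.4
```

Run:
```python
from h import *
state()
```

```text
t 7.45 p [ 564.1 -209.6   62.9] yang 0.34 z [-8.0e-04 -1.2e-03 -1.0e+00] F [-8.3 -4.1  9.3] M [-0.61  1.6   0.13] op 0.574 ff 52.3890495300293 j [-0.35  0.5  -0.06  1.01 -0.    1.21]
tool-frame shift to target [0.7 0.4 1.6]
```

move_arm(xyz=[[0,0,0],[0,0,0],[0,0,0],[0,0,0],[0,0,0],[0,0,0],[0,0,0],[0,0,0],[0,0,0],[0,0,0]], delta_rot=[[0,0,0.6],[0,0,0.8],[0,0,0.8],[0,0,0.8],[0,0,0.8],[0,0,0.8],[0,0,0.8],[0,0,0.7],[0,0,0.3],[0,0,0]], hand=[-1,-1,-1,-1,-1,-1,-1,-1,-1,-1])

```text
time: 8.7
position: [563.8, -209.5, 62.9]
tool_rot: [0.873, 0.488, -0.001, 0.0]
force: [-12.7, -2.2, 12.1]
opening: 0.577
finger_force: 52.9
```

move_arm(xyz=[[0,0,0],[0,0,0],[0,0,0],[0,0,0],[0,0,0],[0,0,0]], delta_rot=[[0,0,0],[0,0,0],[0,0,0],[0,0,0],[0,0,0],[0,0,0]], hand=[-1,0.5,1,1,1,1])

```text
time: 9.45
position: [564.8, -209.0, 62.3]
tool_rot: [0.873, 0.488, 0.0, -0.0]
force: [-0.1, -0.3, 0.2]
opening: 0.999
finger_force: 0.0
```

Run:
```python
from h import *
state()
```

```text
t 9.45 p [ 564.8 -209.    62.3] yang -31.52 z [ 0.  0. -1.] F [-0.1 -0.3  0.2] M [-0.02 -0.01  0.03] op 0.999 ff 0.0 j [-0.35  0.5  -0.06  1.01  0.    1.77]
tool-frame shift to target [-0.1 -0.3  1. ]
```

move_arm(xyz=[[0,0,-0.01],[0,0,-0.02],[0,0,-0.03],[0,0,-0.03],[0,0,-0.03],[0,0,-0.03],[0,0,-0.03],[0,0,0],[0.03,-0.02,0],[0.03,-0.02,0]], delta_rot=[[0,0,0],[0,0,0],[0,0,0],[0,0,0],[0,0,0],[0,0,0],[0,0,0],[0,0,0],[0,0,0],[0,0,0]], hand=[1,1,1,1,1,1,1,1,1,1])

```text
time: 10.7
position: [561.7, -136.3, 241.8]
tool_rot: [0.873, 0.488, -0.0, -0.0]
force: [-0.3, 0.6, -1.2]
opening: 0.996
finger_force: 0.0
```

move_arm(xyz=[[0.03,-0.02,0],[0.03,-0.02,0],[0.03,-0.02,0],[0.03,-0.02,0],[0.03,-0.02,0],[0.03,-0.02,0],[0.03,-0.02,0],[0.03,-0.02,0],[0,0,0]], delta_rot=[[0,0,0],[0,0,0],[0,0,0],[0,0,0],[0,0,0],[0,0,0],[0,0,0],[0,0,0],[0,0,0]], hand=[1,1,1,1,1,1,1,1,1])

```text
time: 11.82
position: [550.6, 153.3, 241.8]
tool_rot: [0.872, 0.49, -0.0, -0.0]
force: [0.2, 0.5, 0.1]
opening: 0.999
finger_force: 0.0
```

Run:
```python
from h import *
state()
p,_=r.read_camera("top");p=p[:,:,::-1].copy();c=(564,-208.5)
im=np.hstack([rect(p,"top",c,z) for z in(92,50)])
for k in(0,390): cv2.drawMarker(im,(195+k,195),(0,0,255),0,10,1)
cv2.imwrite("pics/end.png",im)
```

```text
t 11.825 p [550.6 153.3 241.8] yang -31.37 z [-8.e-04  1.e-04 -1.e+00] F [0.2 0.5 0.1] M [-0.02 -0.03 -0.01] op 0.999 ff 0.0 j [0.27 0.36 0.2  1.4  0.   2.39]
tool-frame shift to target [-302.   200.5  180.4]
```

View pics/end.png

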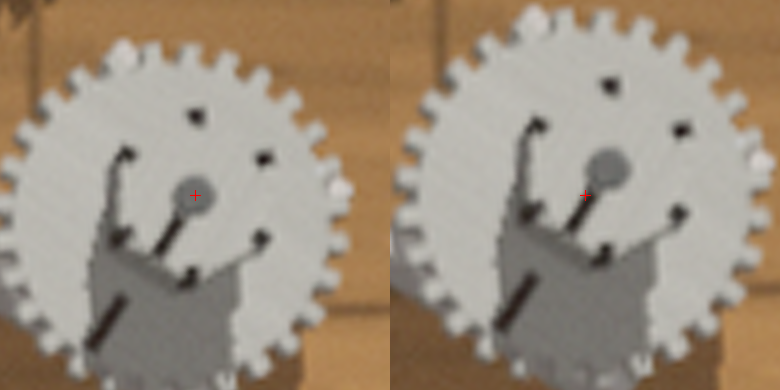

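The nut's line, (180,216) to (157,253), now runs parallel to the hub's line and in line with it (both about 32° off vertical). The arm is clear.

```bash
python3 -c "
from station import r
print(r.hand_in())"
```

```text
the job is handed in; nothing more can be done
None
```

I turned the notched nut about 67° clockwise until its line matched the hub's line in the final camera view, then released it, backed the arm clear without going near the plain nut, and handed in at about 12 s (no verdict was returned).

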